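# Clear the cork mat, then hold up the blue saucer for inspection

## Robot

A 6-joint arm with a two-finger parallel gripper is mounted at the origin on the work surface. World frame = base frame: x ahead of the robot, y to its left, z up, the work surface at z = 0. Lengths are in m, angles in degrees, forces in N, time in s.
With the tool pointing down it reaches from about 0.375 to 0.825 m from the base axis. Payload 5.5 kg.
Tool frame: the origin (TCP) lies on the centre line of the jaws, within the pads' length; the fingertips stand 25 mm ahead of it and the grasp point (between the pads) lies 6 mm ahead of it; z points along the fingers, y is the line along which they close (so a half turn about z gives the same grasp; the last joint's range is limited). The gripper opens to 85 mm and grips with 20 to 120 N. Pads are 22 mm wide; open, the fingers measure 114 mm over their backs; the gripper's body (76 mm by 85 mm) begins 54 mm behind the grasp point. The pads swing forward as they close: fully open they stand 13 mm farther back than shut.
Start: joints at [-63.827, 17.962, -2.699, 69.339, 0, 90], TCP at [0.265, -0.538, 0.256] pointing down, gripper open.
Joint ranges: [-152.73, 152.73], [-39.44, 99.34], [-58.76, 71.6], [-118.89, 123.64], [-81.53, 83.1], [-180, 180]. Speed limits (degrees/s): [136.94, 136.94, 172.46, 180, 180, 180].

## Interface

Orientations are given as a 3x3 rotation matrix whose columns are the frame's x, y, z axes.
In Python, from bench import robot, snapshot gives the robot as it stands.
- The arm moves only by the shell command python3 -m jog 'ROWS'. ROWS is JSON, a list of rows, each an object with "travel": the shift along the tool's x, y, z in units of 0.2 m (1.0 is 0.2 m), a list of three; "rot": the turn, a rotation vector about the tool's x, y, z in units of 90 degrees (1.0 is 90 degrees), a list of three; "fingers": the finger opening in mm, from 0 to 85.4. In form: [{"travel": [tx, ty, tz], "rot": [rx, ry, rz], "fingers": fingers}, ...]. A call has 1 to 10 rows; each row shifts and turns the commanded pose from where the row before left it, along the tool's axes as they then stand; what a row does not reach is not made up. A row lasts 1/8 s, in which the tool goes at most 62.5 mm and 10.7 degrees, less where a joint would pass 70% of its speed; a pose out of reach is approached as far as the arm can. A call with a number of a shift or a turn outside -1 to 1 is refused whole. A call with a gripper value outside its range is refused whole. The fingers move at their own pace and stop on an object; the grip force is fixed at half the most. Time passes only in rows, so rows that do not move let the fingers close. It gives the time, the measured TCP pose, the force, the opening and the grip force at its end, in the units of the state.
- robot.state(): the state, without advancing time (a new reading comes with each control period).
- snapshot(name): name is "scene" or "top" or "wrist"; returns a dict with "img" (384x512x3 uint8, blue, green, red), "z_map" (384x512 float32, m along the optical axis (not along the pixel's ray), 0 where there is no reading), "camera_matrix" (3x3 intrinsics, pixels), "k1" (the pictures are not rectified: a ray, as slopes to the right and down, at radius r is drawn at 1 + k1 r^2 times it, then the intrinsics apply), "cam_to_world" (4x4, takes a point from camera to world coordinates). Camera axes: x right, y down, z forward; pixel columns grow to the right and rows downward; lengths in m; the calibration is good to about 2 mm. A picture is of the moment at which its call begins.
- robot.job_done(): hands the job in; it is judged then, once.
The state is a dict: "clock": time; "joint_positions": joint angles; "qd": joint speeds; "joint_torque": joint torques, N m; "ee_pos": TCP position; "tcp_rot": TCP orientation; "wrist_force": force on the tool from outside, world axes, zero at the start; "moment": the same for the moment, N m; "grip_width": opening from 0.0 (shut) to 1.0 (fully open); "grip_force": force on a finger pad.
Only numpy, scipy, OpenCV 4.12 (cv2) and the standard library are available. Lean on these libraries where they do the work, as an engineer would, in place of code of your own. Each camera call takes 0.05 s, during which the arm holds its last target. There are 200 camera calls.

## Task

I want to check the blue saucer for chips over the cork mat. First clear the green tin off the mat: stand it on the marked empty place on the low bamboo shelf, so that the three tins make one neat row, and let go of it. Then draw the blue saucer up out of the bamboo rack and hold it over the middle of the mat, a good hand's breadth clear of it, tipped back halfway between upright and flat with the hollow face looking up; finish while still holding it there motionless, and leave the white saucer and everything else where it stands.

Things in the scene. Friction and masses are not known exactly. Their poses are not given: they have to be found in the camera images.
- green_tin: Green tin, upright cylinder 60 mm diameter and 70 mm tall with a steel lid, 150 g nominal, closed. Origin: centre of its underside; z up. Stands on the cork mat at the start.
- red_tin: Red tin, upright cylinder 60 mm diameter and 70 mm tall with a steel lid, 150 g nominal, closed. Origin: centre of its underside; z up. Stands in the row on the shelf.
- yellow_tin: Yellow tin, upright cylinder 60 mm diameter and 70 mm tall with a steel lid, 150 g nominal, closed. Origin: centre of its underside; z up. Stands in the row on the shelf.
- shelf: Low bamboo shelf, fixed: board 110 mm (x) by 260 mm (y), its top 50 mm above the counter. Origin: under its centre, on the counter; the row of three places runs along its y axis, at y = -78, 0 and +78 mm and x = 0 (18 mm between neighbouring tins). Which of the three is empty varies.
- spot: Mark of the empty place in the row: a flat dark brown disc, 48 mm in diameter, on the shelf's top (seen only, no thickness to feel). Origin: its centre, at the height of the shelf's top (50 mm above the counter).
- mat: Round cork mat, fixed, 150 mm in diameter, 4 mm thick. Origin: its centre, on the counter.
- rack: Bamboo rack, fixed, 190 mm (x) by 120 mm (y). Origin: centre of its underside, on the counter. Two slots, at x = -45 and +45 mm, each between dowel pairs (at y = -35 and +35 mm) that reach 80 mm up, 11 mm apart. A saucer in a slot has its centre about 76 mm and its top edge about 138 mm above the counter and draws straight up. Which saucer is in which slot varies.
- blue_saucer: Dark blue saucer, 160 g: disc 124 mm across, 8 mm thick; foot 56 mm across stands 6 mm out of its back; 4 mm deep hollow 86 mm wide in its face, so the outer 19 mm of brim is flat, 8 mm thick: pinch there. Starts on edge in a rack slot, within a few degrees of upright, face to the rack's +x (away from robot). Origin: centre of the foot's underside; z axis = out of the hollow face.
- blue_saucer_center (a point): Centre of the blue saucer's disc, mid-thickness (on its axis, 10 mm from the origin). Axes as the saucer's.
- white_saucer: White saucer, 160 g: disc 124 mm across, 8 mm thick; foot 56 mm across stands 6 mm out of its back; 4 mm deep hollow 86 mm wide in its face, so the outer 19 mm of brim is flat, 8 mm thick: pinch there. Starts on edge in a rack slot, within a few degrees of upright, face to the rack's +x (away from robot). Origin: centre of the foot's underside; z axis = out of the hollow face.
- white_saucer_center (a point): Centre of the white saucer's disc, mid-thickness.
- canister: White plastic canister with a knob on top, 90 mm diameter, 133 mm tall, loose, beyond the mat. Leave alone. Origin: centre of its underside.
- bowl: Small glass bowl, 90 mm across, 45 mm tall, loose, beyond the mat. Leave alone. Origin: centre of its underside.
- spoon: Steel spoon, 160 mm long, lying on the counter on the far side of the rack from the mat. Leave alone. Origin: underneath its middle, x axis towards the spoon's bowl.

How it is judged (in metres and radians):
On the way, in this order (a step that is already met when the one before it is completed fails the run):
1. the green tin stands upright on the marked place of the shelf, let go (horizontal distance between green_tin and spot below 0.012 m and height (world z) of green_tin between 0.045 and 0.056 m and angle between green_tin's own z axis and vertical below 0.1 rad and contact force between green_tin and the fingers below 0.1 N), for 0.3 s.
2. the blue saucer is drawn up clear of the rack in the fingers (height (world z) of blue_saucer_center above 0.12 m and contact force between blue_saucer and the fingers above 2 N and contact force between blue_saucer and rack below 0.05 N), for 0.2 s.
At the end, for the whole second after the job is handed in: Blue saucer held still by the fingers alone, centre over 120 mm up and within 50 mm of mat centre, face up with its axis 30 to 60 degrees from vertical; green tin upright, released, within 12 mm of the mark; row tins moved under 12 mm, the rest under 20 mm (all of step 1 and all of step 2 and angle between blue_saucer's own z axis and vertical between 0.52 and 1.05 rad and horizontal distance between blue_saucer_center and mat below 0.05 m and contact force between blue_saucer and mat below 0.05 N and contact force between blue_saucer and green_tin below 0.05 N and contact force between blue_saucer and shelf below 0.05 N and contact force between blue_saucer and canister below 0.05 N and contact force between blue_saucer and white_saucer below 0.05 N and linear speed of blue_saucer below 0.03 m/s and angular speed of blue_saucer below 0.2 rad/s and linear speed of green_tin below 0.02 m/s and distance of each of white_saucer_center, canister, bowl, spoon from where it was at the start of the episode below 0.02 m and distance of each of red_tin, yellow_tin from where it was at the start of the episode below 0.012 m); the arm keeps its last pose, push and grip.
It fails at once if the white saucer is moved more than 20 mm (distance of white_saucer_center from where it was at the start of the episode above 0.02 m).
It fails at once if a tin of the row is moved more than 12 mm (distance of any of red_tin, yellow_tin from where it was at the start of the episode above 0.012 m).
It fails at once if the canister, bowl or spoon is moved more than 20 mm (distance of any of canister, bowl, spoon from where it was at the start of the episode above 0.02 m).
It also fails if it takes over 45 s, if anything falls off the work surface, if the arm or the gripper's body presses on something with over 40 N, if the wrist force passes 120 N, or if a joint passes its speed limit or range.

## Working session

There is one attempt and no reset: what is moved stays moved. The work goes in short steps, Python scripts to look and compute and a shell command to move; the robot and the scene stay as the last step left them, time stands still between calls to the robot, and variables do not carry over. Pictures are saved under pics/ and viewed, at most 10 in all, crops included, and the job is handed in when it is done.

```bash
ls; mkdir -p pics
cat > h.py <<'E'
import numpy as np, cv2
from bench import robot, snapshot
def pts(s):
    "world point for every pixel from the z map"
    h,w=s["z_map"].shape; u,v=np.meshgrid(np.arange(w),np.arange(h))
    r=rays(s,np.stack([u.ravel(),v.ravel()],1).astype(float))
    p=r*s["z_map"].reshape(-1,1); T=s["cam_to_world"]
    P=(p@T[:3,:3].T+T[:3,3]).reshape(h,w,3); P[s["z_map"]==0]=np.nan
    return P
def rays(s,uv):
    K=np.array(s["camera_matrix"]); d=np.array([s["k1"],0,0,0,0],float)
    n=cv2.undistortPoints(np.asarray(uv,float).reshape(-1,1,2),K,d).reshape(-1,2)
    return np.c_[n,np.ones(len(n))]
def plane(s,uv,z):
    r=rays(s,uv); T=s["cam_to_world"]; d=r@T[:3,:3].T; o=T[:3,3]
    return o+d*((z-o[2])/d[:,2])[:,None]
E
python3 - <<'E'
from h import *
a=snapshot("scene");b=snapshot("top")
np.save("scene.npy",a,allow_pickle=True);np.save("top.npy",b,allow_pickle=True)
cv2.imwrite("pics/s.png",a["img"]);cv2.imwrite("pics/t.png",b["img"])
for s in(a,b):print(s["cam_to_world"].round(3),s["camera_matrix"],s["k1"])
s=robot.state();print(s["ee_pos"],s["tcp_rot"],s["clock"],s["wrist_force"])
E
```

```text
pics
[[ 0.342  0.738 -0.582  1.328]
 [ 0.939 -0.259  0.224 -0.225]
 [ 0.014 -0.623 -0.782  1.057]
 [ 0.     0.     0.     1.   ]] [[467.62003341   0.         263.84233255]
 [  0.         467.62003341 189.55901128]
 [  0.           0.           1.        ]] 0.06740379782137498
[[-0.006 -0.988  0.152  0.466]
 [-1.     0.005 -0.002  0.05 ]
 [ 0.002 -0.152 -0.988  1.142]
 [ 0.     0.     0.     1.   ]] [[408.31987041   0.         253.54583164]
 [  0.         408.31987041 192.51230208]
 [  0.           0.           1.        ]] -0.029077292940428268
[ 0.26442705 -0.5380472   0.25550895] [[ 8.97476531e-01  4.41061689e-01 -6.79395086e-04]
 [ 4.41062213e-01 -8.97475419e-01  1.41343080e-03]
 [ 1.36697858e-05 -1.56817647e-03 -9.99998770e-01]] 0.1 [-0.26961564 -0.24637008 -0.28736603]
```

View pics/s.png

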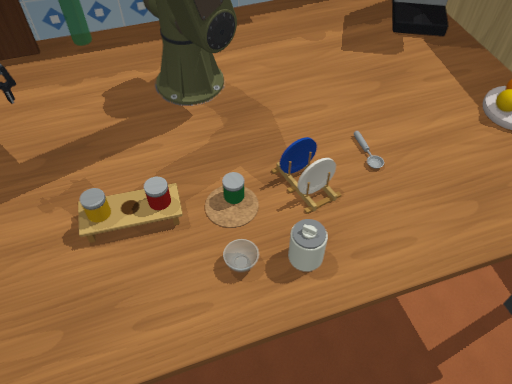

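View pics/t.png

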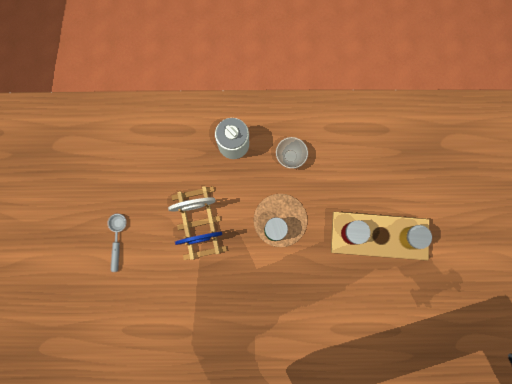

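The scene view shows the green tin on the mat (233,187), the dark mark between the red (157,193) and yellow (94,205) tins at (130,207), and the blue saucer (298,155) in the rack slot nearer the robot. The top view shows the same: mark (381,236), green lid (277,229), mat (281,220), blue saucer edge (198,238).

```bash
cat > m.py <<'E'
from h import *
a=np.load("scene.npy",allow_pickle=True).item();b=np.load("top.npy",allow_pickle=True).item()
def blob(m,seed):
    n,l,st,c=cv2.connectedComponentsWithStats(m.astype(np.uint8)); 
    k=min(range(1,n),key=lambda i:np.hypot(*(c[i]-seed))+(1e3 if st[i,4]<25 else 0)); return l==k
Pb=pts(b);Pa=pts(a)
hb=cv2.cvtColor(b["img"],cv2.COLOR_BGR2HSV).astype(int);ha=cv2.cvtColor(a["img"],cv2.COLOR_BGR2HSV).astype(int)
def circ(s,m,z,name):
    c=max(cv2.findContours(m.astype(np.uint8),cv2.RETR_EXTERNAL,cv2.CHAIN_APPROX_NONE)[0],key=cv2.contourArea).reshape(-1,2)
    p=plane(s,c,z)[:,:2].astype(np.float32); h=cv2.convexHull(p)
    e=cv2.fitEllipse(p); print(name,np.round(e[0],4),np.round(e[1],4))
# lids by grey colour (low sat) near height
for n,sd,z in(("green",(277,229),.074),("red",(358,232),.12),("yel",(420,237),.12)):
    m=blob((hb[...,1]<70)&(abs(Pb[...,2]-z)<.012),sd); circ(b,m,z,n+" lid top"); print(np.nanmedian(Pb[m],0).round(4))
for n,sd,z in(("green",(233,181),.074),("red",(157,186),.12),("yel",(94,197),.12)):
    m=blob((ha[...,1]<70)&(abs(Pa[...,2]-z)<.012),sd); circ(a,m,z,n+" lid scene")
for s,h,P,sd,n in((b,hb,Pb,(381,236),"top"),(a,ha,Pa,(130,207),"scene")):
    m=blob((h[...,2]<95)&(abs(P[...,2]-.05)<.02),sd);circ(s,m,.05,"spot "+n)
    m=blob((abs(P[...,2]-.05)<.007),sd);c=np.argwhere(m)[:,::-1];p=plane(s,c,.05)[:,:2].astype(np.float32);print("shelf",n,cv2.minAreaRect(p))
for s,h,P,n in((b,hb,Pb,"top"),(a,ha,Pa,"scene")):
    m=(h[...,0]>105)&(h[...,0]<135)&(h[...,1]>130)&(h[...,2]>40)&(P[...,2]>.02)&(P[...,0]>.2)&(P[...,2]<.16)
    m=blob(m,(198,238) if n=="top" else (298,155)); p=P[m]
    c=p.mean(0);w=np.linalg.svd(p-c,full_matrices=False)[2][2];print("saucer",n,m.sum(),c.round(4),w.round(3),p.min(0).round(3),p.max(0).round(3))
    if n=="top": q=p[p[:,2]>.115];r=p[p[:,2]>.128];print(cv2.minAreaRect(q[:,:2].astype(np.float32)),r.mean(0), cv2.minAreaRect(r[:,:2].astype(np.float32)))
# mat
g=cv2.medianBlur(b["img"],3); print("mat px",hb[205,270],hb[205,290],"wood",hb[190,320],hb[260,300])
E
python3 m.py
```

```text
green lid top [ 0.5348 -0.0104] [0.0568 0.0578]
[ 0.5347 -0.0107  0.0738]
red lid top [ 0.5222 -0.2123] [0.0572 0.0591]
[ 0.5217 -0.2126  0.1195]
yel lid top [ 0.509  -0.3667] [0.0575 0.0612]
[ 0.5081 -0.3666  0.1195]
green lid scene [ 0.5403 -0.0129] [0.0573 0.0652]
red lid scene [ 0.5281 -0.2138] [0.0579 0.0648]
yel lid scene [ 0.5143 -0.3683] [0.0575 0.0651]
spot top [ 0.5162 -0.2907] [0.0408 0.0429]
shelf top ((0.5155637264251709, -0.29008907079696655), (0.2604243755340576, 0.11036274582147598), 84.88255310058594)
spot scene [ 0.5161 -0.2909] [0.0415 0.0442]
shelf scene ((0.5193690061569214, -0.29229891300201416), (0.2600339949131012, 0.11593061685562134), 85.26176452636719)
saucer top 219 [0.509  0.1856 0.1164] [-0.967 -0.231  0.107] [0.497 0.132 0.051] [0.526 0.244 0.141]
((0.5093579292297363, 0.19246767461299896), (0.007427969481796026, 0.09429578483104706), 11.74189281463623) [0.50956005 0.19109602 0.13412066] ((0.5097761750221252, 0.19014455378055573), (0.007426921743899584, 0.07007364928722382), 11.588265419006348)
saucer scene 776 [0.514  0.1891 0.0827] [0.977 0.214 0.022] [0.499 0.129 0.021] [0.53  0.248 0.139]
mat px [ 14 122 195] [ 14 123 180] wood [ 13 151 162] [ 13 153 162]
```

Run:
```python
from h import *
b=np.load("top.npy",allow_pickle=True).item();a=np.load("scene.npy",allow_pickle=True).item()
x=cv2.resize(b["img"][180:270,160:320],None,fx=5,fy=5,interpolation=cv2.INTER_CUBIC);cv2.imwrite("pics/t2.png",x)
```

```text
(no output)
```

View pics/t2.png

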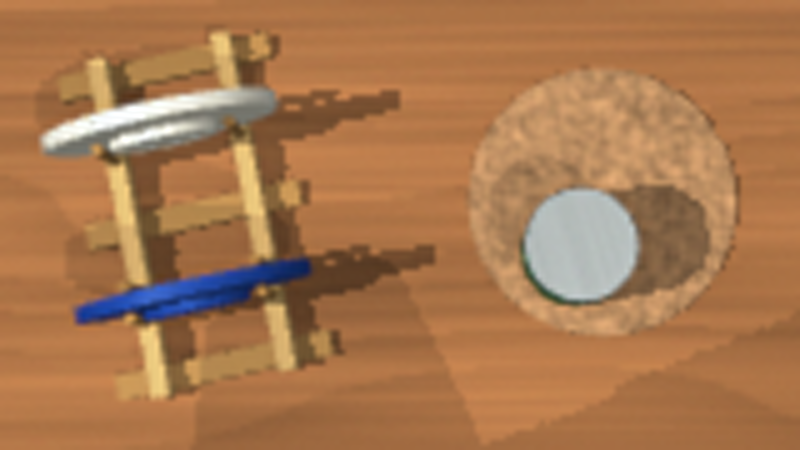

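The crop shows the mat circle centred at about (604,200), i.e. (280.8,220) in the full picture. The blue disc runs (78,318)–(310,265), so the rack is yawed about 12°.

```bash
cat >> h.py <<'E'
def delta(goal,yang=None,tilt=0):
    "shift/turn still to go, jog units; yang = world angle of tool y (tool down), then tilt about tool x"
    from scipy.spatial.transform import Rotation as R
    s=robot.state(); A=np.array(s["tcp_rot"]); d=(A.T@(np.array(goal)-s["ee_pos"]))/.2
    print("t",s["clock"],"pos",np.round(s["ee_pos"],4),"travel",d.round(3),"q",np.round(s["joint_positions"],1),"w",round(s["grip_width"],3),"f",np.round(s["wrist_force"],1))
    if yang is not None:
        c,k=np.cos(np.radians(yang)),np.sin(np.radians(yang))
        B=np.array([[-k,c,0],[c,k,0],[0,0,-1.]]) 
        if B[0]@A[0]+B[1]@A[1]<-9:pass
        B=B@R.from_rotvec([np.radians(tilt),0,0]).as_matrix()
        print("rot",(R.from_matrix(A.T@B).as_rotvec()/(np.pi/2)).round(4),"travel after rot",(B.T@(np.array(goal)-s["ee_pos"])/.2).round(3))
E
python3 - <<'E'
from h import *
b=np.load("top.npy",allow_pickle=True).item()
print("mat",plane(b,[(280.8,220)],.004)); delta([.535,-.0105,.15],-5)
E
```

```text
mat [[ 0.56265785 -0.02853001  0.004     ]]
t 0.1 pos [ 0.2644 -0.538   0.2555] travel [ 2.378 -1.77   0.53 ] q [-63.8  18.   -2.7  69.3   0.   90. ] w 1.001 f [-0.3 -0.2 -0.3]
rot [-9.000e-04 -5.000e-04 -6.536e-01] travel after rot [2.746 1.118 0.528]
```

```bash
python3 -m jog '[{"travel":[0,0,0],"rot":[0,0,-0.109],"fingers":85},{"travel":[0,0,0],"rot":[0,0,-0.109],"fingers":85},{"travel":[0,0,0],"rot":[0,0,-0.109],"fingers":85},{"travel":[0,0,0],"rot":[0,0,-0.109],"fingers":85},{"travel":[0,0,0],"rot":[0,0,-0.109],"fingers":85},{"travel":[0,0,0],"rot":[0,0,-0.109],"fingers":85}]'
python3 -m jog '[{"travel":[0.2,0.1,0],"rot":[0,0,0],"fingers":85},{"travel":[0.2,0.1,0],"rot":[0,0,0],"fingers":85},{"travel":[0.2,0.1,0],"rot":[0,0,0],"fingers":85},{"travel":[0.2,0.1,0],"rot":[0,0,0],"fingers":85},{"travel":[0.2,0.1,0],"rot":[0,0,0],"fingers":85},{"travel":[0.2,0.1,0],"rot":[0,0,0],"fingers":85},{"travel":[0.2,0.1,0],"rot":[0,0,0],"fingers":85},{"travel":[0.2,0.1,0],"rot":[0,0,0],"fingers":85},{"travel":[0.2,0.1,0],"rot":[0,0,0],"fingers":85},{"travel":[0.2,0.1,0.1],"rot":[0,0,0],"fingers":85}]'
python3 -c "
from h import *
delta([.535,-.0105,.12],-5)"
```

```text
clock: 0.85
ee_pos: [0.2645, -0.5382, 0.2558]
tcp_rot: [[0.081, 0.997, -0.0], [0.997, -0.081, 0.001], [0.001, -0.001, -1.0]]
wrist_force: [0.2, -0.0, -0.3]
grip_width: 0.996
grip_force: 0.0
clock: 2.1
ee_pos: [0.5001, -0.1563, 0.2372]
tcp_rot: [[0.087, 0.996, 0.003], [0.996, -0.087, -0.001], [-0.001, 0.003, -1.0]]
wrist_force: [0.3, -1.0, -0.1]
grip_width: 0.995
grip_force: 0.0
t 2.1 pos [ 0.5001 -0.1563  0.2372] travel [0.742 0.109 0.586] q [-17.3  10.2 -15.3  64.4  -0.   77.6] w 0.995 f [ 0.3 -1.  -0.1]
rot [0.0017 0.0004 0.0004] travel after rot [0.741 0.11  0.586]
```

```bash
python3 -m jog '[{"travel":[0.185,0.028,0.1],"rot":[0,0,0],"fingers":85},{"travel":[0.185,0.028,0.1],"rot":[0,0,0],"fingers":85},{"travel":[0.185,0.028,0.1],"rot":[0,0,0],"fingers":85},{"travel":[0.185,0.028,0.1],"rot":[0,0,0],"fingers":85},{"travel":[0,0,0.1],"rot":[0,0,0],"fingers":85},{"travel":[0,0,0.08],"rot":[0,0,0],"fingers":85},{"travel":[0,0,0],"rot":[0,0,0],"fingers":85},{"travel":[0,0,0],"rot":[0,0,0],"fingers":85}]'
python3 - <<'E'
from h import *
delta([.535,-.0105,.05],-5)
s=snapshot("wrist");cv2.imwrite("pics/w1.png",s["img"]);P=pts(s)
m=(abs(P[...,2]-.074)<.006)&(np.hypot(P[...,0]-.535,P[...,1]+.01)<.045)
if m.sum()>50:
    p=P[m][:,:2].astype(np.float32);print(m.sum(),cv2.minEnclosingCircle(p),p.min(0),p.max(0))
E
```

```text
clock: 3.1
ee_pos: [0.534, -0.0123, 0.1208]
tcp_rot: [[0.087, 0.996, 0.001], [0.996, -0.087, -0.0], [-0.0, 0.001, -1.0]]
wrist_force: [-0.3, -0.3, 0.2]
grip_width: 0.995
grip_force: 0.0
t 3.1 pos [ 0.534  -0.0123  0.1208] travel [0.009 0.004 0.354] q [ -1.3  16.4 -23.5  50.1  -0.   93.7] w 0.995 f [-0.3 -0.3  0.2]
rot [ 0.0004  0.     -0.0002] travel after rot [0.009 0.004 0.354]
8802 ((0.5351960062980652, -0.010684416629374027), 0.030170343816280365) [ 0.5056152  -0.04070248] [0.5647941  0.01902503]
```

View pics/w1.png

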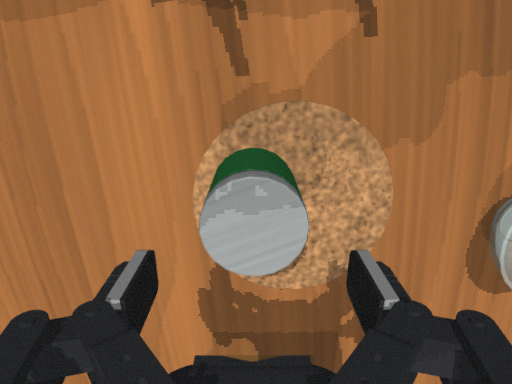

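The wrist view shows the lid at (254,222) between the jaws at (135,285) and (375,285), with nothing in the way. Its fit gives the tin at (0.535, -0.011), matching the top view, so I descend and grip.

```bash
python3 -m jog '[{"travel":[0.007,0.004,0.1],"rot":[0,0,0],"fingers":85},{"travel":[0,0,0.1],"rot":[0,0,0],"fingers":85},{"travel":[0,0,0.1],"rot":[0,0,0],"fingers":85},{"travel":[0,0,0.055],"rot":[0,0,0],"fingers":85},{"travel":[0,0,0],"rot":[0,0,0],"fingers":75},{"travel":[0,0,0],"rot":[0,0,0],"fingers":55},{"travel":[0,0,0],"rot":[0,0,0],"fingers":55},{"travel":[0,0,0],"rot":[0,0,0],"fingers":55},{"travel":[0,0,0],"rot":[0,0,0],"fingers":55},{"travel":[0,0,0],"rot":[0,0,0],"fingers":55}]'
python3 -c "
from h import *
delta([.535,-.0105,.17],-5)"
```

```text
clock: 4.4
ee_pos: [0.5355, -0.0105, 0.0505]
tcp_rot: [[0.087, 0.996, 0.002], [0.996, -0.087, -0.0], [0.0, 0.002, -1.0]]
wrist_force: [-0.7, 0.5, 6.3]
grip_width: 0.688
grip_force: 64.6
t 4.4 pos [ 0.5355 -0.0105  0.0505] travel [-0.    -0.001 -0.598] q [ -1.1  21.  -27.7  41.2  -0.   93.8] w 0.688 f [-0.7  0.5  6.3]
rot [ 0.0012 -0.      0.0004] travel after rot [-0.    -0.002 -0.598]
```

```bash
python3 -m jog '[{"travel":[0,0,-0.1],"rot":[0,0,0],"fingers":55},{"travel":[0,0,-0.15],"rot":[0,0,0],"fingers":55},{"travel":[0,0,-0.2],"rot":[0,0,0],"fingers":55},{"travel":[0,0,-0.2],"rot":[0,0,0],"fingers":55},{"travel":[-0.1,0,-0.1],"rot":[0,0,0],"fingers":55},{"travel":[-0.16,0.005,0],"rot":[0,0,0],"fingers":55},{"travel":[-0.2,0.005,0],"rot":[0,0,0],"fingers":55},{"travel":[-0.2,0.005,0],"rot":[0,0,0],"fingers":55},{"travel":[-0.2,0.005,0],"rot":[0,0,0],"fingers":55},{"travel":[-0.2,0.005,0],"rot":[0,0,0],"fingers":55}]'
python3 -m jog '[{"travel":[-0.16,0,0],"rot":[0,0,0],"fingers":55},{"travel":[-0.1,0,0],"rot":[0,0,0],"fingers":55},{"travel":[-0.08,0,0],"rot":[0,0,0],"fingers":55},{"travel":[0,0,0],"rot":[0,0,0],"fingers":55},{"travel":[0,0,0],"rot":[0,0,0],"fingers":55}]'
python3 - <<'E'
from h import *
delta([.516,-.2907,.0975],-5)
s=snapshot("wrist");cv2.imwrite("pics/w2.png",s["img"]);P=pts(s);h=cv2.cvtColor(s["img"],cv2.COLOR_BGR2HSV)
for c in((.522,-.2125,.12),(.5085,-.3666,.12)):
    m=(abs(P[...,2]-c[2])<.006)&(np.hypot(P[...,0]-c[0],P[...,1]-c[1])<.045)
    if m.sum()>50:
        p=P[m][:,:2].astype(np.float32);print(m.sum(),cv2.minEnclosingCircle(p))
E
```

```text
clock: 5.65
ee_pos: [0.5209, -0.2233, 0.1993]
tcp_rot: [[0.087, 0.996, 0.0], [0.996, -0.087, 0.0], [0.0, 0.0, -1.0]]
wrist_force: [0.5, -0.5, -1.7]
grip_width: 0.687
grip_force: 64.9
clock: 6.28
ee_pos: [0.5154, -0.289, 0.1992]
tcp_rot: [[0.086, 0.996, -0.0], [0.996, -0.086, 0.001], [0.001, -0.0, -1.0]]
wrist_force: [0.1, 0.4, -1.5]
grip_width: 0.688
grip_force: 64.9
t 6.275 pos [ 0.5154 -0.289   0.1992] travel [-0.009  0.004  0.509] q [-29.3  18.6  -9.4  62.    0.   65.6] w 0.688 f [ 0.1  0.4 -1.5]
rot [-0.0002 -0.0004  0.0008] travel after rot [-0.008  0.004  0.509]
8850 ((0.5227493047714233, -0.21408310532569885), 0.03011064976453781)
```

View pics/w2.png

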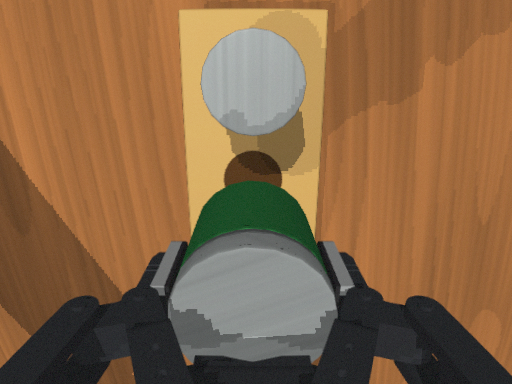

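The wrist view shows the held tin (lid at (253,290)) in line with the red tin (253,82) and the mark (253,175) along the shelf. I shift 2 mm and lower it.

```bash
python3 -m jog '[{"travel":[-0.01,0.004,0.05],"rot":[0,0,0],"fingers":55},{"travel":[0,0,0.1],"rot":[0,0,0],"fingers":55},{"travel":[0,0,0.1],"rot":[0,0,0],"fingers":55},{"travel":[0,0,0.1],"rot":[0,0,0],"fingers":55},{"travel":[0,0,0.08],"rot":[0,0,0],"fingers":55},{"travel":[0,0,0.05],"rot":[0,0,0],"fingers":55},{"travel":[0,0,0.025],"rot":[0,0,0],"fingers":55},{"travel":[0,0,0],"rot":[0,0,0],"fingers":55},{"travel":[0,0,0],"rot":[0,0,0],"fingers":55}]'
python3 -c "
from h import *
delta([.516,-.291,.0965],-5)"
```

```text
clock: 7.45
ee_pos: [0.5164, -0.2922, 0.099]
tcp_rot: [[0.087, 0.996, 0.001], [0.996, -0.087, -0.001], [-0.0, 0.001, -1.0]]
wrist_force: [-0.1, -0.1, -1.4]
grip_width: 0.693
grip_force: 64.9
t 7.45 pos [ 0.5164 -0.2922  0.099 ] travel [ 0.006 -0.003  0.012] q [-29.5  23.3 -16.7  50.    0.   65.5] w 0.693 f [-0.1 -0.1 -1.4]
rot [0.0007 0.0003 0.0003] travel after rot [ 0.006 -0.003  0.012]
```

```bash
python3 -m jog '[{"travel":[0.005,-0.002,0.01],"rot":[0,0,0],"fingers":55},{"travel":[0,0,0.004],"rot":[0,0,0],"fingers":55},{"travel":[0,0,0],"rot":[0,0,0],"fingers":55},{"travel":[0,0,0],"rot":[0,0,0],"fingers":55}]'
```

```text
clock: 7.95
ee_pos: [0.5159, -0.291, 0.0964]
tcp_rot: [[0.087, 0.996, 0.001], [0.996, -0.087, -0.0], [-0.0, 0.001, -1.0]]
wrist_force: [-1.4, 1.4, 5.3]
grip_width: 0.688
grip_force: 65.6
```

Contact is felt (+5 N), so I release, wait, and rise.

```bash
python3 -m jog '[{"travel":[0,0,0],"rot":[0,0,0],"fingers":66},{"travel":[0,0,0],"rot":[0,0,0],"fingers":72},{"travel":[0,0,0],"rot":[0,0,0],"fingers":80},{"travel":[0,0,0],"rot":[0,0,0],"fingers":80},{"travel":[0,0,0],"rot":[0,0,0],"fingers":80},{"travel":[0,0,0],"rot":[0,0,0],"fingers":80},{"travel":[0,0,-0.1],"rot":[0,0,0],"fingers":80},{"travel":[0,0,-0.2],"rot":[0,0,0],"fingers":80},{"travel":[0,0,-0.2],"rot":[0,0,0],"fingers":80},{"travel":[0,0,-0.2],"rot":[0,0,0],"fingers":80}]'
python3 - <<'E'
from h import *
delta([.5095,.190,.22],12)
b=snapshot("top");np.save("top2.npy",b,allow_pickle=True);P=pts(b);h=cv2.cvtColor(b["img"],cv2.COLOR_BGR2HSV)
s=snapshot("wrist");cv2.imwrite("pics/w3.png",s["img"]);P=pts(s)
for c in((.516,-.291,.12),(.522,-.2125,.12)):
    m=(abs(P[...,2]-c[2])<.006)&(np.hypot(P[...,0]-c[0],P[...,1]-c[1])<.038)
    if m.sum()>50:
        p=P[m][:,:2].astype(np.float32);print(m.sum(),cv2.minEnclosingCircle(p),np.ptp(P[m][:,2]))
a=np.load("scene.npy",allow_pickle=True).item()
E
```

```text
clock: 9.2
ee_pos: [0.5155, -0.2908, 0.2368]
tcp_rot: [[0.087, 0.996, 0.0], [0.996, -0.087, -0.0], [-0.0, 0.0, -1.0]]
wrist_force: [1.0, -0.0, 0.3]
grip_width: 0.933
grip_force: 0.0
t 9.2 pos [ 0.5155 -0.2908  0.2368] travel [ 2.392 -0.238  0.084] q [-29.4  17.5  -5.8  66.6  -0.   65.5] w 0.933 f [ 1.  -0.   0.3]
rot [ 0.      0.     -0.1885] travel after rot [2.358 0.47  0.084]
4729 ((0.5159995555877686, -0.29119834303855896), 0.029998313635587692) 0.007294985755180283
6047 ((0.5224584937095642, -0.21377836167812347), 0.030138904228806496) 0.007101653369330857
```

View pics/w3.png

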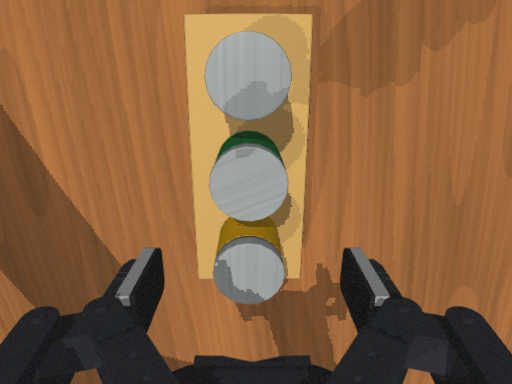

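The wrist view shows the three tins in one row: red (248,75), green (248,182), yellow (249,270). The green tin is released at (0.516, -0.291), on the mark. Next is the rack.

```bash
python3 -m jog '[{"travel":[0,0,0],"rot":[0,0,-0.094],"fingers":60},{"travel":[0,0,0],"rot":[0,0,-0.094],"fingers":50},{"travel":[0.12,0.03,0],"rot":[0,0,0],"fingers":40},{"travel":[0.2,0.04,0],"rot":[0,0,0],"fingers":40},{"travel":[0.22,0.05,0],"rot":[0,0,0],"fingers":40},{"travel":[0.22,0.05,0],"rot":[0,0,0],"fingers":40},{"travel":[0.22,0.05,0],"rot":[0,0,0],"fingers":40},{"travel":[0.22,0.05,0],"rot":[0,0,0],"fingers":40},{"travel":[0.22,0.05,0],"rot":[0,0,0],"fingers":40},{"travel":[0.22,0.05,0],"rot":[0,0,0],"fingers":40}]'
python3 -m jog '[{"travel":[0.22,0.05,0],"rot":[0,0,0],"fingers":40},{"travel":[0.22,0.05,0],"rot":[0,0,0],"fingers":40},{"travel":[0.18,0,0.05],"rot":[0,0,0],"fingers":40},{"travel":[0.1,0,0.03],"rot":[0,0,0],"fingers":40},{"travel":[0,0,0],"rot":[0,0,0],"fingers":40},{"travel":[0,0,0],"rot":[0,0,0],"fingers":40}]'
cat > w.py <<'E'
from h import *
s=snapshot("wrist");cv2.imwrite("pics/w4.png",s["img"]);P=pts(s);h=cv2.cvtColor(s["img"],cv2.COLOR_BGR2HSV).astype(int)
m=(h[...,0]>105)&(h[...,0]<135)&(h[...,1]>130)&(P[...,2]>.02)&(P[...,2]<.16)
p=P[m];print(m.sum(),p.min(0),p.max(0))
for lo,hi in((.128,.145),(.118,.128),(.1,.118)):
    q=p[(p[:,2]>lo)&(p[:,2]<hi)]
    if len(q)>20: print(lo,len(q),q.mean(0).round(4),cv2.minAreaRect(q[:,:2].astype(np.float32)))
delta([.5095,.189,.20],12)
E
python3 w.py
```

```text
clock: 10.55
ee_pos: [0.5197, 0.0467, 0.2349]
tcp_rot: [[-0.207, 0.978, -0.0], [0.978, 0.207, -0.0], [0.0, -0.0, -1.0]]
wrist_force: [1.0, -0.0, -0.2]
grip_width: 0.469
grip_force: 0.0
clock: 11.3
ee_pos: [0.51, 0.1895, 0.2195]
tcp_rot: [[-0.206, 0.978, 0.0], [0.978, 0.206, -0.001], [-0.001, -0.0, -1.0]]
wrist_force: [0.7, -0.5, -0.1]
grip_width: 0.471
grip_force: 0.0
2229 [0.49574397 0.14327146 0.04228548] [0.5244967 0.2519655 0.1383924]
0.128 1084 [0.5095 0.1949 0.1342] ((0.510330855846405, 0.19124194979667664), (0.007661812473088503, 0.06583797186613083), 11.82785415649414)
0.118 382 [0.5066 0.2099 0.1239] ((0.5105637907981873, 0.1914341002702713), (0.0077419523149728775, 0.09010105580091476), 12.289196014404297)
0.1 463 [0.5026 0.2161 0.1073] ((0.5073773264884949, 0.1945376992225647), (0.012768604792654514, 0.10591482371091843), 11.722317695617676)
t 11.35 pos [0.5101 0.1894 0.2197] travel [-0.001 -0.003  0.098] q [ 20.4  13.  -14.1  62.9  -0.   98.5] w 0.465 f [0.5 0.1 0.6]
rot [ 0.0001  0.0003 -0.0013] travel after rot [-0.001 -0.003  0.098]
```

View pics/w4.png

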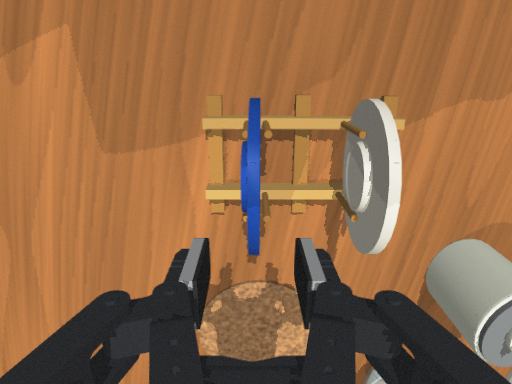

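The wrist view shows the blue rim vertical at (253,175) midway between the jaws, with the white saucer (375,175) well outside the right finger. I descend and pinch the brim.

```bash
python3 -m jog '[{"travel":[0.008,0.001,0.08],"rot":[0,0,0],"fingers":40},{"travel":[0,0,0.1],"rot":[0,0,0],"fingers":40},{"travel":[0,0,0.1],"rot":[0,0,0],"fingers":40},{"travel":[0,0,0.09],"rot":[0,0,0],"fingers":40},{"travel":[0,0,0.05],"rot":[0,0,0],"fingers":40},{"travel":[0,0,0],"rot":[0,0,0],"fingers":25},{"travel":[0,0,0],"rot":[0,0,0],"fingers":15},{"travel":[0,0,0],"rot":[0,0,0],"fingers":4},{"travel":[0,0,0],"rot":[0,0,0],"fingers":2},{"travel":[0,0,0],"rot":[0,0,0],"fingers":2}]'
python3 -m jog '[{"travel":[0,0,0],"rot":[0,0,0],"fingers":2},{"travel":[0,0,0],"rot":[0,0,0],"fingers":2}]'
```

```text
clock: 12.6
ee_pos: [0.5109, 0.1923, 0.1364]
tcp_rot: [[-0.207, 0.978, 0.002], [0.978, 0.207, 0.001], [0.0, 0.003, -1.0]]
wrist_force: [3.3, -0.3, 2.6]
grip_width: 0.08
grip_force: 60.9
clock: 12.85
ee_pos: [0.5108, 0.1923, 0.1363]
tcp_rot: [[-0.207, 0.978, 0.002], [0.978, 0.207, 0.001], [0.0, 0.002, -1.0]]
wrist_force: [4.8, 0.1, 5.0]
grip_width: 0.076
grip_force: 61.3
```

```bash
python3 -m jog '[{"travel":[0,0,-0.03],"rot":[0,0,0],"fingers":2},{"travel":[0,0,-0.06],"rot":[0,0,0],"fingers":2},{"travel":[0,0,-0.08],"rot":[0,0,0],"fingers":2},{"travel":[0,0,-0.08],"rot":[0,0,0],"fingers":2},{"travel":[0,0,-0.08],"rot":[0,0,0],"fingers":2},{"travel":[0,0,-0.1],"rot":[0,0,0],"fingers":2},{"travel":[0,0,-0.1],"rot":[0,0,0],"fingers":2},{"travel":[0,0,-0.12],"rot":[0,0,0],"fingers":2},{"travel":[0,0,0],"rot":[0,0,0],"fingers":2},{"travel":[0,0,0],"rot":[0,0,0],"fingers":2}]'
python3 - <<'E'
from h import *
delta([.52,-.0285,.27],0)
a=snapshot("scene");cv2.imwrite("pics/s2.png",a["img"])
E
```

```text
clock: 14.1
ee_pos: [0.5086, 0.1917, 0.2641]
tcp_rot: [[-0.207, 0.978, -0.003], [0.978, 0.207, -0.001], [-0.0, -0.003, -1.0]]
wrist_force: [0.9, 0.7, -2.1]
grip_width: 0.082
grip_force: 60.5
t 14.1 pos [0.5086 0.1917 0.2641] travel [-1.089 -0.172 -0.029] q [20.6 11.8 -9.7 68.6  0.  98.7] w 0.082 f [ 0.9  0.7 -2.1]
rot [-0.0018  0.0003  0.1328] travel after rot [-1.101  0.057 -0.03 ]
```

View pics/s2.png

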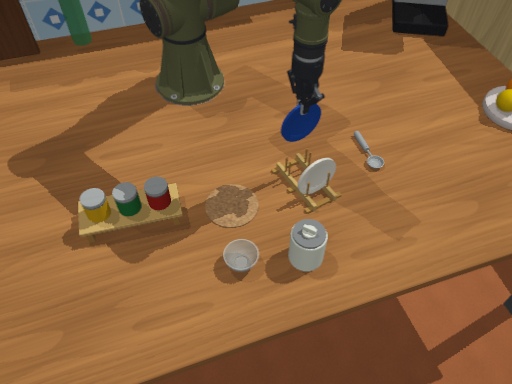

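The scene view shows the blue saucer in the gripper at (301,122), clear of the rack. The white saucer (317,177) is untouched and the row is neat. I carry it over the mat, then tilt.

```bash
python3 -m jog '[{"travel":[-0.08,-0.01,-0.03],"rot":[0,0,0],"fingers":2},{"travel":[-0.13,-0.02,0],"rot":[0,0,0],"fingers":2},{"travel":[-0.16,-0.025,0],"rot":[0,0,0],"fingers":2},{"travel":[-0.16,-0.025,0],"rot":[0,0,0],"fingers":2},{"travel":[-0.16,-0.025,0],"rot":[0,0,0],"fingers":2},{"travel":[-0.16,-0.025,0],"rot":[0,0,0],"fingers":2},{"travel":[-0.13,-0.02,0],"rot":[0,0,0],"fingers":2},{"travel":[-0.08,-0.02,0],"rot":[0,0,0],"fingers":2},{"travel":[-0.03,0,0],"rot":[0,0,0],"fingers":2},{"travel":[0,0,0],"rot":[0,0,0],"fingers":2}]'
python3 -m jog '[{"travel":[0,0,0],"rot":[0,0,0.065],"fingers":2},{"travel":[0,0,0],"rot":[0,0,0.065],"fingers":2},{"travel":[0,0,0],"rot":[-0.05,0,0],"fingers":2},{"travel":[0,0,0],"rot":[-0.08,0,0],"fingers":2},{"travel":[0,0,0],"rot":[-0.08,0,0],"fingers":2},{"travel":[0,0,0],"rot":[-0.08,0,0],"fingers":2},{"travel":[0,0,0],"rot":[-0.08,0,0],"fingers":2},{"travel":[0,0,0],"rot":[-0.08,0,0],"fingers":2},{"travel":[0,0,0],"rot":[-0.05,0,0],"fingers":2},{"travel":[0,0,0],"rot":[0,0,0],"fingers":2}]'
python3 -c "
from h import *
delta([.52,-.0285,.255],0,-45)"
```

```text
clock: 15.4
ee_pos: [0.5216, -0.0283, 0.2715]
tcp_rot: [[-0.207, 0.978, -0.0], [0.978, 0.207, 0.0], [0.0, -0.0, -1.0]]
wrist_force: [-0.0, -0.2, -1.4]
grip_width: 0.08
grip_force: 60.5
clock: 16.65
ee_pos: [0.5193, -0.0274, 0.2694]
tcp_rot: [[-0.006, 0.709, 0.705], [1.0, 0.004, 0.004], [0.001, 0.705, -0.709]]
wrist_force: [0.5, 0.4, -1.1]
grip_width: 0.08
grip_force: 60.4
t 16.65 pos [ 0.5193 -0.0274  0.2694] travel [-0.006 -0.048  0.053] q [ -5.4 -22.  -56.3  10.9   4.1  85.9] w 0.08 f [ 0.5  0.4 -1.1]
rot [-0.002  -0.0028  0.0024] travel after rot [-0.006 -0.048  0.053]
```

```bash
python3 -m jog '[{"travel":[0,0,0],"rot":[0,0,0],"fingers":2},{"travel":[0,0,0],"rot":[0,0,0],"fingers":2},{"travel":[0,0,0],"rot":[0,0,0],"fingers":2},{"travel":[0,0,0],"rot":[0,0,0],"fingers":2},{"travel":[0,0,0],"rot":[0,0,0],"fingers":2},{"travel":[0,0,0],"rot":[0,0,0],"fingers":2}]'
python3 - <<'E'
from h import *
s=robot.state();print(np.abs(s["qd"]).max())
a=snapshot("scene");cv2.imwrite("pics/s3.png",a["img"]);P=pts(a);h=cv2.cvtColor(a["img"],cv2.COLOR_BGR2HSV).astype(int)
m=(h[...,0]>105)&(h[...,0]<135)&(h[...,1]>130)&(h[...,2]>40)&(abs(P[...,0]-.56)<.1)&(abs(P[...,1]+.03)<.1)
p=P[m];c=(p.min(0)+p.max(0))/2;w=np.linalg.svd(p-p.mean(0),full_matrices=False)[2][2];print(m.sum(),c,w,np.degrees(np.arccos(abs(w[2]))))
E
```

```text
clock: 17.4
ee_pos: [0.5216, -0.0284, 0.2714]
tcp_rot: [[-0.004, 0.707, 0.707], [1.0, 0.003, 0.003], [0.0, 0.707, -0.707]]
wrist_force: [0.2, -0.3, -1.9]
grip_width: 0.08
grip_force: 60.4
0.08729214490832375
1863 [ 0.56791563 -0.02964226  0.23002122] [0.700844   0.00493677 0.71329749] 44.49615413989135
```

View pics/s3.png

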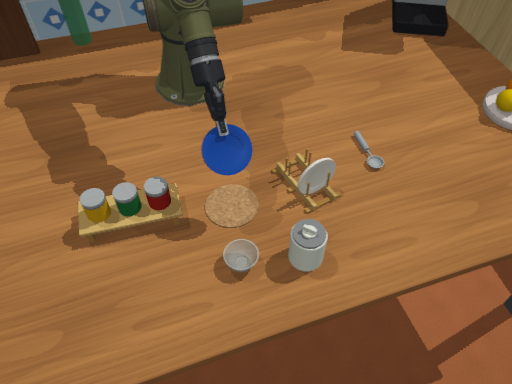

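The scene view shows the saucer held at (227,149), hollow face up. It measures 44.5° of tilt, 0.23 m up and 5 mm from the mat's centre, and it is still. Everything else is where it was, so I hand in.

```bash
python3 -c "
from bench import robot
print(robot.job_done())"
```

```text
the job is handed in; nothing more can be done
None
```

The job is handed in (no verdict came back): the green tin stands released on its mark in a neat row, and the blue saucer is held still about 0.23 m up over the mat's centre, face up at about 45°; nothing else appeared to have moved in the last picture.

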